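# Index the badge turntable by one hole

### The job

Press in the spring plunger on the rim of the badge jig's turntable to unlock it, and push the turntable round anticlockwise (seen from above) to the very next hole, so that the plunger springs fully out again and locks the table there. Do not run past that hole or turn the table the other way. Leave the two badge blanks lying in their nests, and the spray can, tape roll and thread cone where they stand.

Things in the scene. Friction and masses are not known exactly. Their poses are not given: they have to be found in the camera images.
- jig_base: Fixed round aluminium base of the indexing jig, 252 mm across, 41 mm high, with three bolted feet reaching 160 mm from the axis (10 mm high). Origin: centre of its underside on the work surface; z up is the axis of the turntable. In its top, near the edge, six 13 mm index holes lie 60 degrees apart on a circle of 108 mm radius, joined by a narrower slot. Its heading is arbitrary.
- turntable (a joint): Angle of the turntable about the base's vertical axis, rad, growing anticlockwise seen from above. At the start it stands near 0, locked in a hole with about 0.014 rad of play either way; the holes are 1.047 rad (60 degrees) apart, so the next one anticlockwise is at 1.047. The bearing has light friction (0.1 N m) and stays where it is left.
- table_center (a point): Centre of the upper face of the turntable, on its axis, 58 mm above the work surface. Steel disc, 184 mm across and 12 mm thick, with a lug at one place of the rim that carries the plunger, a turning peg opposite, and six nests 60 mm from the axis, each with four 10 mm brass pins. Its x axis points from the axis to the plunger.
- plunger_top (a point): Middle of the upper face of the plunger's round black push button, 28 mm across, 94 mm above the work surface when out, 108 mm from the turntable's axis, on the lug (12 mm thick, 36 mm wide, a 30 mm collar rising to 66 mm). Moves with turntable and plunger.
- plunger (a joint): How far the plunger is pressed straight down, m: 0 fully out (spring pushes with 2.5 N), 0.015 fully in (about 6.5 N). It frees the table when about 0.010 or more is pressed. Let go between two holes it stays about 0.010 in, under the slotted plate, the table still free; over a hole its round nose springs out to 0 and locks the table.
- peg_top (a point): Middle of the top of the turntable's upright turning peg: black, 16 mm thick, standing 55 mm above the turntable's face (top 113 mm above the work surface), 80 mm from the axis, straight opposite the plunger. Fixed to the turntable.
- nest_a (a point): Middle of the nest that holds blank a, at half the height of the blank lying in it; 60 mm from the axis, 90 degrees anticlockwise from the plunger. Turns with the turntable.
- nest_b (a point): The same for blank b; 210 degrees anticlockwise from the plunger.
- blank_a_mid (a point): Centre of a loose bare steel badge blank (disc 38 mm across, 6 mm thick, 20 g) lying in nest a.
- blank_b_mid (a point): Centre of the second, equal blank, lying in nest b.
- spray_can: Bystander: upright aerosol can, 56 mm across, 120 mm high; origin at the centre of its underside.
- tape_roll: Bystander: roll of tape lying flat, 100 mm across, 25 mm high; origin at the centre of its underside.
- thread_cone: Bystander: upright cone of thread, 60 mm across at the foot, 112 mm high; origin at the centre of its underside.
Things that resemble listed ones, but are neither listed nor needed, are in the scene too. What is shaped like the part that bears blank_a_mid but green, purple or red is not meant.

How it is judged:
On the way, in this order (a step that is already met when the one before it is completed fails the run):
1. the plunger is pressed in at the starting hole (value of joint plunger above 0.009 m and value of joint turntable below 0.2 rad).
2. the turntable is turned on towards the next hole (value of joint turntable above 0.5 rad).
At the end, for the whole second after the job is handed in: The turntable is at rest, locked in the next hole (1.047 rad, within 0.03), the plunger fully out (within 2 mm), both blanks in their nests (within 10 mm) and the bystanders within 30 mm of where they stood (value of joint turntable between 1.0172 and 1.0772 rad and value of joint plunger below 0.002 m and not (velocity of joint turntable above 0.05 rad/s or velocity of joint turntable below -0.05 rad/s) and distance between blank_a_mid and nest_a below 0.01 m and distance between blank_b_mid and nest_b below 0.01 m and distance of each of spray_can, tape_roll, thread_cone from where it was at the start of the episode below 0.03 m); the robot touches nothing.
It fails at once if the turntable runs past the next hole (more than 0.2 rad beyond) (value of joint turntable above 1.2472 rad).
It fails at once if the turntable is turned the wrong way (clockwise by more than 0.2 rad) (value of joint turntable below -0.2 rad).
It fails at once if a badge blank is lifted or leaves its nest (more than 15 mm) (distance between blank_a_mid and nest_a above 0.015 m or distance between blank_b_mid and nest_b above 0.015 m).
It fails at once if a bystander is pushed, lifted or tipped (30 mm or 0.4 rad) (distance of any of spray_can, tape_roll, thread_cone from where it was at the start of the episode above 0.03 m or angle between any of spray_can, tape_roll, thread_cone's own z axis and vertical above 0.4 rad).
It also fails if it takes over 45 s, if anything falls off the work surface, if the arm or the gripper's body presses on something with over 40 N, if the wrist force passes 120 N, or if a joint passes its speed limit or range.

### The arm

A 6-joint arm with a two-finger parallel gripper is mounted at the origin on the work surface. World frame = base frame: x ahead of the robot, y to its left, z up, the work surface at z = 0. Lengths are in m, angles in rad, forces in N, time in s.
With the tool pointing down it reaches from about 0.3 to 0.775 m from the base axis. Payload 14.6 kg.
Tool frame: the origin (TCP) lies between the finger pads; the fingertips stand 11 mm ahead of it and the grasp point (between the pads) lies 8 mm behind it; z points along the fingers, x is the direction in which the jaws open and shut, and the axes are right-handed (so a half turn about z gives the same grasp; the last joint's range is limited). The gripper opens to 94 mm and grips with 3 to 60 N. Pads are 16 mm wide; open, the fingers measure 119 mm over their backs; the gripper's body (75 mm by 177 mm) begins 78 mm behind the grasp point.
Start: joints at [1.113, 0.3, 1.521, -0, 1.321, -0.067], TCP at [0.21, 0.509, 0.216] pointing down, gripper open.
Joint ranges: [-3.03, 3.03], [-0.79, 2.21], [0.23, 2.52], [-1.04, 4.18], [0, 3.07], [-2.55, 2.55]. Speed limits (rad/s): [2.22, 2.22, 2.57, 3.14, 3.14, 3.14].

### API

Orientations are given as a rotation vector (axis times angle).
In Python, from station import r gives the robot as it stands. The module is installed in compiled form; this text tells all that it offers.
- The arm moves only by the shell command python3 -m pendant 'ROWS' [OPENING] [FORCE]. ROWS is JSON, a list of rows, each an object with "translation": the shift along the tool's x, y, z scaled (see below), a list of three; "spin": the turn about the tool's z scaled (see below). In form: [{"translation": [dx, dy, dz], "spin": spin}, ...]. A call has 1 to 10 rows; each row shifts and turns the commanded pose from where the row before left it, along the tool's axes as they then stand; what a row does not reach is not made up. The controller multiplies each number of a shift by 20 mm and each number of a turn by 0.1 rad. A row lasts 1/10 s, in which the tool goes at most 50 mm and 8.59 degrees, less where a joint would pass 70% of its speed; a pose out of reach is approached as far as the arm can. A call with a number of a shift or a turn outside -1 to 1 is refused whole. A call with a gripper value outside its range is refused whole. OPENING is the opening, from 0 (shut) to 1 (fully open), set as the call begins (- or left out, the last holds). The fingers move at their own pace and stop on an object; FORCE is the grip in N (left out, the last holds). Time passes only in rows, so rows that do not move let the fingers close. It gives the time, the measured TCP pose, the force and the opening at its end, in the units of the state.
- r.observe(): the state, without advancing time (a new reading comes with each control period).
- r.read_camera(name): name is "side" or "top"; returns a dict with "frame" (384x512x3 uint8, red, green, blue), "intrinsics" (3x3 intrinsics, pixels), "k1" (the pictures are not rectified: a ray, as slopes to the right and down, at radius r is drawn at 1 + k1 r^2 times it, then the intrinsics apply), "R" (3x3) and "t" (3): a world point X has camera coordinates R X + t. Camera axes: x right, y down, z forward; pixel columns grow to the right and rows downward; lengths in m; the calibration is good to about 2 mm. A picture is of the moment at which its call begins. There is no depth.
- r.close_job(): hands the job in, once; it reports no verdict.
The state is a dict: "t": time; "qpos": joint angles; "joint_vel": joint speeds; "tau": joint torques, N m; "tool_pos": TCP position; "orientation": TCP orientation; "contact_force": force on the tool from outside, world axes, zero at the start; "ft_torque": the same for the moment, N m; "finger_gap": finger opening in m.
Only numpy, scipy, OpenCV 4.12 (cv2) and the standard library are available. Lean on these libraries where they do the work, as an engineer would, in place of code of your own. Each camera call takes 0.05 s, during which the arm holds its last target.

## Working session

There is one attempt and no reset: what is moved stays moved. The work goes in short steps, Python scripts to look and compute and a shell command to move; the robot and the scene stay as the last step left them, time stands still between calls to the robot, and variables do not carry over. Pictures are saved under pics/ and viewed, and the job is handed in when it is done.

```bash
mkdir -p pics; python3 - <<'E'
from station import r
import cv2,numpy as np
s=r.observe();print({k:np.round(v,3).tolist() for k,v in s.items()})
for n in("top","side"):
    c=r.read_camera(n);cv2.imwrite(f"pics/{n}0.png",c["frame"][:,:,::-1]);print(n,c["intrinsics"],c["k1"],c["R"],c["t"])
E
```

```text
{'t': 0.0, 'qpos': [1.113, 0.3, 1.522, 0.0, 1.321, -0.067], 'joint_vel': [-0.0, 0.001, -0.001, -0.001, 0.0, 0.001], 'tau': [-0.001, -53.181, -35.273, 0.071, 0.024, -0.0], 'tool_pos': [0.209, 0.508, 0.216], 'orientation': [2.61, 1.748, -0.002], 'contact_force': [0.322, 0.477, -0.726], 'ft_torque': [-0.006, -0.032, 0.036], 'finger_gap': 0.094}
top [[358.40827593   0.         253.99360397]
 [  0.         358.40827593 191.2415512 ]
 [  0.           0.           1.        ]] 0.03435737091142953 [[ 0.02857925 -0.99951372  0.01247226]
 [-0.98632929 -0.03022364 -0.16199091]
 [ 0.16228909 -0.00767218 -0.98671343]] [-0.0311199   0.58068787  1.00195969]
side [[405.15573543   0.         256.90793961]
 [  0.         405.15573543 190.38910851]
 [  0.           0.           1.        ]] -0.14016980378379038 [[ 0.99906081 -0.04329649 -0.00170572]
 [-0.03156065 -0.7001569  -0.71329113]
 [ 0.02968874  0.71267505 -0.70086578]] [-0.55539595  0.06843647  1.26740092]
```

View pics/top0.png

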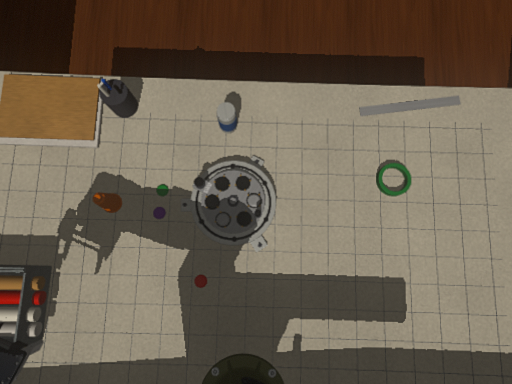

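View pics/side0.png

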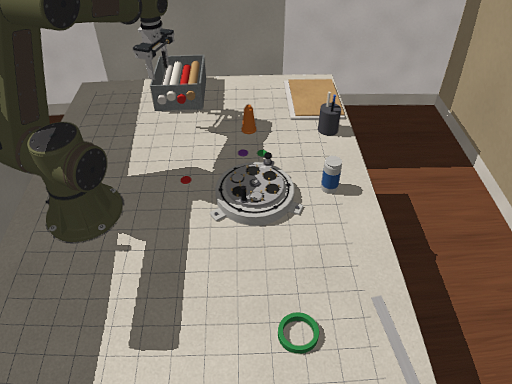

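```bash
python3 - <<'E'
import cv2,numpy as np
a=cv2.imread("pics/top0.png")[145:265,165:305];b=cv2.imread("pics/side0.png")[140:230,200:310]
f=lambda i,k:cv2.convertScaleAbs(cv2.resize(i,None,fx=k,fy=k,interpolation=cv2.INTER_CUBIC),alpha=1.5)
cv2.imwrite("pics/tc.png",f(a,5));cv2.imwrite("pics/sc.png",f(b,6))
E
```

```text
(no output)
```

View pics/tc.png

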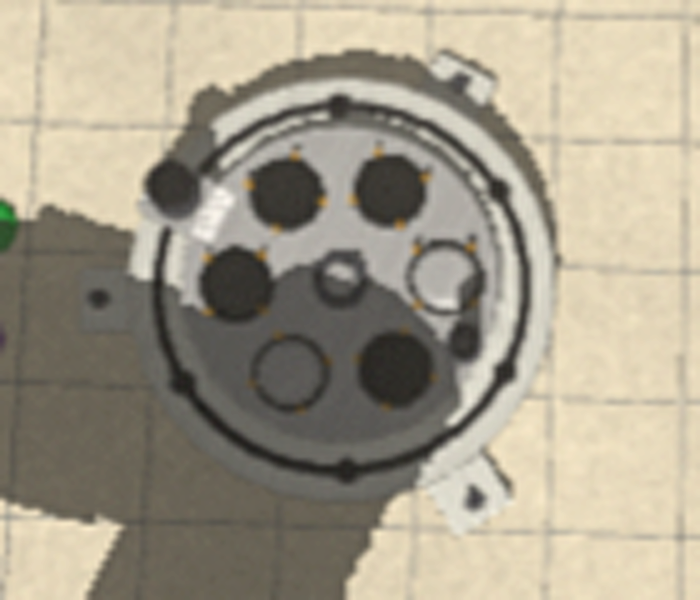

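View pics/sc.png

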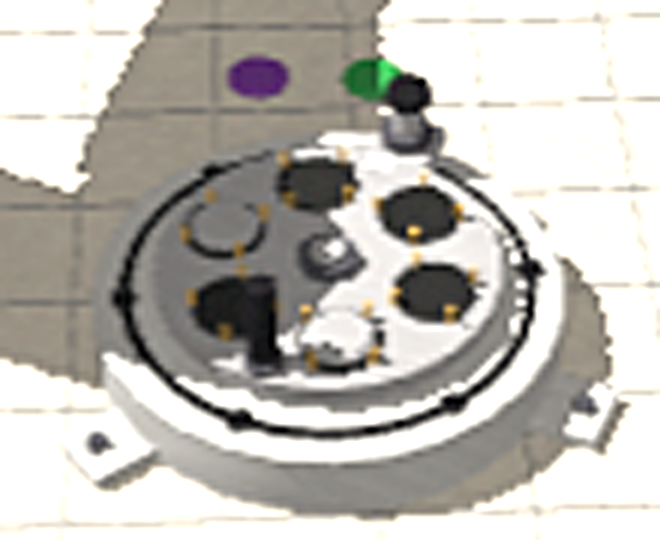

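```bash
cat > h.py <<'E'
import cv2,numpy as np
def ray(c,px):
    D=np.array([c["k1"],0,0,0,0.])
    # distorted = ray*(1+k1 r^2), r of undistorted
    u=cv2.undistortPoints(np.array([[px]],float),c["intrinsics"],D,None,None)[0,0]
    R,t=np.array(c["R"]),np.array(c["t"]); return -R.T@t, R.T@np.array([u[0],u[1],1])
def onz(c,px,z):
    o,d=ray(c,px); return o+d*(z-o[2])/d[2]
def two(c1,p1,c2,p2):
    o1,d1=ray(c1,p1);o2,d2=ray(c2,p2)
    s=np.linalg.lstsq(np.c_[d1,-d2],o2-o1,rcond=None)[0]
    a,b=o1+s[0]*d1,o2+s[1]*d2; return (a+b)/2,np.linalg.norm(a-b)
def proj(c,X):
    return cv2.projectPoints(np.array([X],float),cv2.Rodrigues(np.array(c["R"]))[0],np.array(c["t"]),c["intrinsics"],np.array([c["k1"],0,0,0,0.]))[0].ravel()
E
python3 - <<'E'
from station import r
from h import *
np.set_printoptions(precision=4,suppress=True)
T=r.read_camera("top");S=r.read_camera("side")
bt,bs=(199.6,182.6),(268,155.3);pt,ps=(258.2,213),(243.7,188)
B=onz(T,bt,.094);P=onz(T,pt,.113)
print("btn",B,onz(S,bs,.094),two(T,bt,S,bs));print("peg",P,onz(S,ps,.113),two(T,pt,S,ps))
# index holes (base top 41mm): crop pix
H=np.array([[340,103],[500,188],[505,371],[347,469],[182,382]])/5+[165,145]
h=np.array([onz(T,p,.041) for p in H]);
import scipy.optimize as so
f=so.least_squares(lambda q:np.hypot(h[:,0]-q[0],h[:,1]-q[1])-.108,[.5,0]);C=f.x;print("C",C,f.fun)
print("hub ctr",onz(T,(340/5+165,280/5+145),.06))
for X in (B,onz(S,bs,.094),P,onz(S,ps,.113)): print(np.hypot(*(X[:2]-C)),np.degrees(np.arctan2(*(X[:2]-C)[::-1])))
print(np.degrees(np.arctan2(h[:,1]-C[1],h[:,0]-C[0])))
for n,p,z in(("can",(227,107),.12),("cone",(97,197),.112),("tape",(394,178),.0125)):print(n,onz(T,p,z))
o=r.observe();R=cv2.Rodrigues(o["orientation"])[0];print(R,o["tool_pos"],o["t"])
E
```

```text
btn [0.5936 0.1394 0.094 ] [0.5982 0.1382 0.094 ] (array([0.5962, 0.14  , 0.092 ]), np.float64(0.004456043511324679))
peg [ 0.5111 -0.0265  0.113 ] [ 0.5162 -0.0307  0.113 ] (array([ 0.5139, -0.0264,  0.1084]), np.float64(0.004674256660563942))
C [0.5498 0.0453] [0.0002 0.0008 0.0001 0.0001 0.001 ]
hub ctr [0.549  0.0458 0.06  ]
0.1037778862999436 65.06049084795583
0.10476640181239766 62.47314332234342
0.08161794062567726 -118.32736360055075
0.08308337228166339 -113.84273725241833
[   2.8859  -56.8334 -116.7728 -176.3752  123.7786]
can [0.8081 0.0697 0.12  ]
cone [0.542  0.4108 0.112 ]
tape [ 0.641  -0.4392  0.0125]
[[ 0.3809  0.9246 -0.0003]
 [ 0.9246 -0.3809 -0.0006]
 [-0.0007 -0.0001 -1.    ]] [0.2094 0.5084 0.2161] 0.2
```

Top picture: there is one plunger, a black button on the lug at (199.6,182.6). The peg is opposite it at (258,213). The green, purple and red discs at (163,190), (159,213) and (201,281) lie loose on the table and aren't the blanks. The table centre is about (0.550, 0.045), and the enlarged crop confirms the plunger at about 63°. I'll close the jaws and move above the button.

```bash
R='{"translation":[-0.385,1,0],"spin":0}'
python3 -m pendant '[{"translation":[-0.385,1,0],"spin":0},{"translation":[-0.385,1,0],"spin":0},{"translation":[-0.385,1,0],"spin":0},{"translation":[-0.385,1,0],"spin":0},{"translation":[-0.385,1,0],"spin":0},{"translation":[-0.385,1,0],"spin":0},{"translation":[-0.385,1,0],"spin":0},{"translation":[-0.385,1,0],"spin":0},{"translation":[-0.385,1,0],"spin":0},{"translation":[-0.385,1,0],"spin":0}]' 0 20
python3 -m pendant '[{"translation":[-0.385,1,0],"spin":0},{"translation":[-0.385,1,0],"spin":0},{"translation":[-0.385,1,0],"spin":0},{"translation":[-0.385,1,0],"spin":0},{"translation":[-0.385,1,0],"spin":0},{"translation":[-0.385,1,0],"spin":0},{"translation":[-0.385,1,0],"spin":0},{"translation":[-0.385,1,0],"spin":0},{"translation":[-0.385,1,0],"spin":0},{"translation":[-0.385,1,0],"spin":0}]'
python3 -m pendant '[{"translation":[-0.385,1,0],"spin":0},{"translation":[-0.385,1,0],"spin":0},{"translation":[-0.385,1,0],"spin":0},{"translation":[-0.385,1,0],"spin":0},{"translation":[-0.385,0.9,0],"spin":0},{"translation":[0,0,1],"spin":0},{"translation":[0,0,1],"spin":0},{"translation":[0,0,1],"spin":0},{"translation":[0,0,0],"spin":0},{"translation":[0,0,0],"spin":0}]'
python3 - <<'E'
from station import r
import cv2,numpy as np
f=lambda i,k:cv2.resize(i[:,:,::-1],None,fx=k,fy=k,interpolation=cv2.INTER_CUBIC)
a=r.read_camera("top")["frame"][125:265,145:305];b=r.read_camera("side")["frame"][80:230,190:320]
cv2.imwrite("pics/t1.png",f(a,4));cv2.imwrite("pics/s1.png",f(b,4))
o=r.observe();print(o["tool_pos"],o["orientation"],o["contact_force"],o["t"])
E
```

```text
t: 1.2
tool_pos: [0.3656, 0.3604, 0.2164]
orientation: [2.61, 1.748, -0.0]
contact_force: [-0.4, 0.4, -0.1]
finger_gap: 0.0169
t: 2.2
tool_pos: [0.5213, 0.2131, 0.2163]
orientation: [-2.61, -1.748, 0.0]
contact_force: [-0.6, 0.7, 1.2]
finger_gap: 0.0004
t: 3.2
tool_pos: [0.5967, 0.1409, 0.1569]
orientation: [-2.61, -1.748, 0.0]
contact_force: [-0.6, -0.0, 0.4]
finger_gap: 0.0005
[0.5971117  0.14094453 0.15777683] [2.60983450e+00 1.74751860e+00 2.49586096e-03] [-0.18164389  0.24379295  0.08533564] 3.3
```

View pics/t1.png

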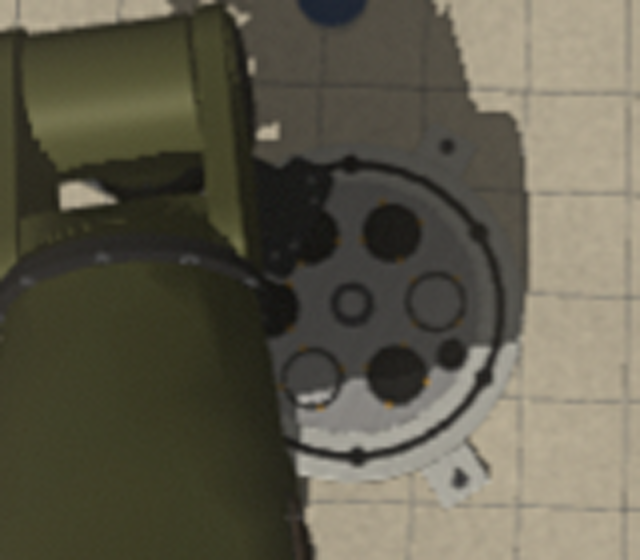

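View pics/s1.png

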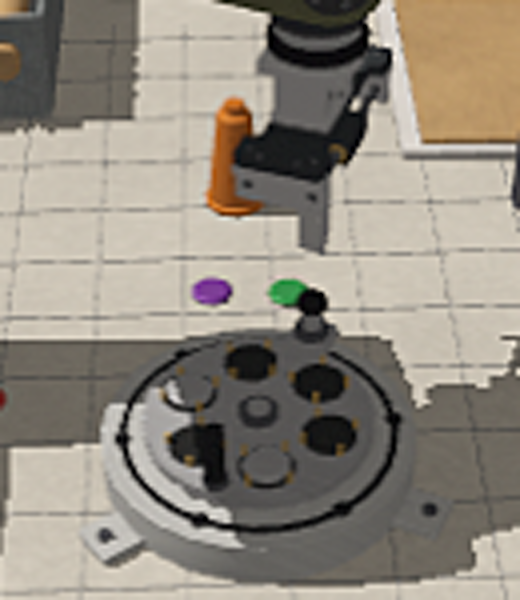

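The side picture shows the fingertips at (313,248), straight above the button at (313,300). I'll go down and press.

```bash
python3 -m pendant '[{"translation":[0,0,1],"spin":0},{"translation":[0,0,1],"spin":0},{"translation":[0,0,0.25],"spin":0},{"translation":[0,0,0.2],"spin":0},{"translation":[0,0,0],"spin":0}]'
python3 -m pendant '[{"translation":[0,0,0.2],"spin":0},{"translation":[0,0,0.1],"spin":0},{"translation":[0,0,0],"spin":0}]'
```

```text
t: 3.8
tool_pos: [0.5969, 0.1409, 0.1082]
orientation: [2.61, 1.748, 0.001]
contact_force: [0.4, -0.2, 1.5]
finger_gap: 0.0003
t: 4.1
tool_pos: [0.597, 0.141, 0.1019]
orientation: [2.61, 1.748, 0.002]
contact_force: [0.9, 1.4, 2.5]
finger_gap: 0.0004
```

```bash
python3 -m pendant '[{"translation":[0,0,0.2],"spin":0},{"translation":[0,0,0.15],"spin":0},{"translation":[0,0,0.15],"spin":0},{"translation":[0,0,0],"spin":0},{"translation":[0,0,0],"spin":0}]'
python3 - <<'E'
from station import r
import cv2,numpy as np
f=lambda i,k:cv2.resize(i[:,:,::-1],None,fx=k,fy=k,interpolation=cv2.INTER_CUBIC)
b=r.read_camera("side")["frame"][110:230,200:320]
cv2.imwrite("pics/s2.png",f(b,5))
for _ in range(3):
  r.read_camera("side");print(r.observe()["tool_pos"],r.observe()["contact_force"])
E
```

```text
t: 4.6
tool_pos: [0.5968, 0.141, 0.0916]
orientation: [-2.61, -1.748, -0.001]
contact_force: [0.9, 2.9, 4.9]
finger_gap: 0.0008
[0.59680851 0.14104596 0.09169355] [1.12806839 2.72656782 5.68825356]
[0.59680674 0.141053   0.09169102] [1.40250743 2.90683967 5.14032696]
[0.59681088 0.14103043 0.09171483] [1.67879277 2.57871008 5.27900028]
```

View pics/s2.png

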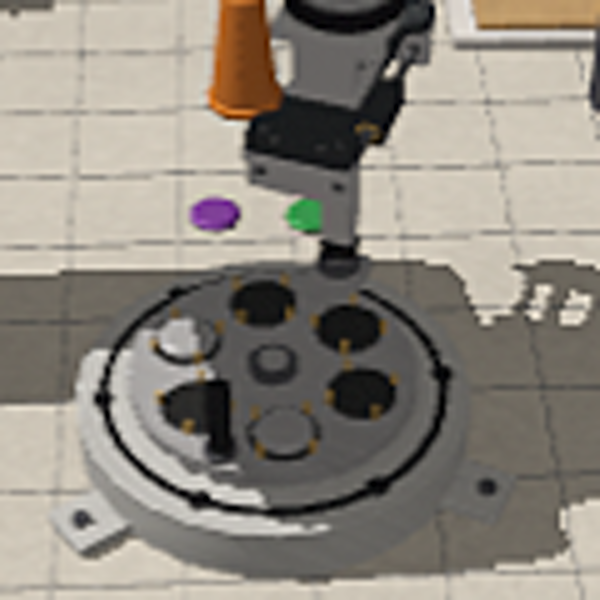

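```bash
python3 -m pendant '[{"translation":[0.015,-0.27,0],"spin":-0.5},{"translation":[0.015,-0.27,0],"spin":-0.5},{"translation":[0.015,-0.27,0],"spin":-0.5},{"translation":[0.015,-0.27,0],"spin":-0.5},{"translation":[0,0,0],"spin":0}]'
python3 - <<'E'
from station import r
import cv2,numpy as np
f=lambda i,k:cv2.resize(i[:,:,::-1],None,fx=k,fy=k,interpolation=cv2.INTER_CUBIC)
b=r.read_camera("side")["frame"][110:230,200:320]
cv2.imwrite("pics/s3.png",f(b,5))
E
```

```text
t: 5.3
tool_pos: [0.576, 0.1488, 0.0916]
orientation: [-2.421, -2.002, 0.001]
contact_force: [0.4, 1.3, 5.6]
finger_gap: 0.0002
```

View pics/s3.png

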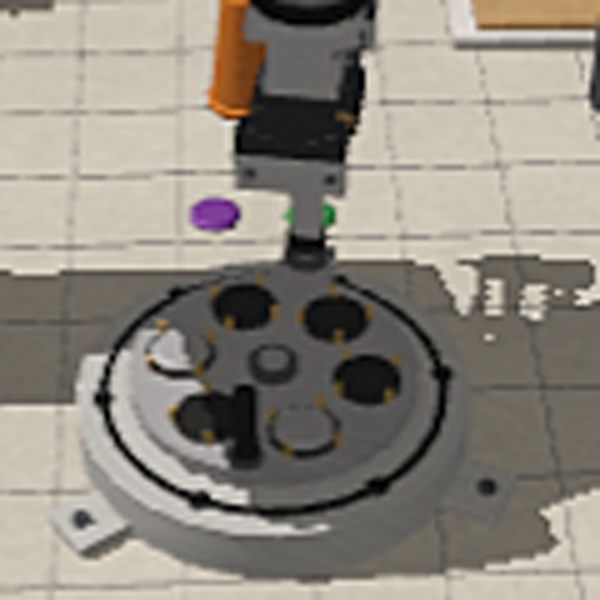

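The button moved from (338,260) to (305,250) in the crop, and the peg and table turned with it, so the drag holds. I'll continue to about 0.8 rad.

```bash
python3 -m pendant '[{"translation":[0.015,-0.27,0],"spin":-0.5},{"translation":[0.015,-0.27,0],"spin":-0.5},{"translation":[0.015,-0.27,0],"spin":-0.5},{"translation":[0.015,-0.27,0],"spin":-0.5},{"translation":[0.015,-0.27,0],"spin":-0.5},{"translation":[0.015,-0.27,0],"spin":-0.5},{"translation":[0,0,0],"spin":0}]'
python3 -m pendant '[{"translation":[0.015,-0.27,0],"spin":-0.5},{"translation":[0.015,-0.27,0],"spin":-0.5},{"translation":[0.015,-0.27,0],"spin":-0.5},{"translation":[0.015,-0.27,0],"spin":-0.5},{"translation":[0.015,-0.27,0],"spin":-0.5},{"translation":[0.015,-0.27,0],"spin":-0.5},{"translation":[0,0,0],"spin":0}]'
python3 - <<'E'
from station import r
import cv2,numpy as np
f=lambda i,k:cv2.resize(i[:,:,::-1],None,fx=k,fy=k,interpolation=cv2.INTER_CUBIC)
b=r.read_camera("side")["frame"][110:230,200:320]
cv2.imwrite("pics/s4.png",f(b,5))
p=np.array(r.observe()["tool_pos"]);d=p[:2]-[.5498,.0453];print(np.hypot(*d),np.degrees(np.arctan2(d[1],d[0])))
E
```

```text
t: 6.05
tool_pos: [0.5439, 0.1522, 0.0915]
orientation: [2.095, 2.341, -0.002]
contact_force: [-1.1, -1.7, 5.3]
finger_gap: 0.0007
t: 6.75
tool_pos: [0.5122, 0.1461, 0.0915]
orientation: [1.721, 2.628, -0.002]
contact_force: [0.5, -3.2, 4.0]
finger_gap: 0.0004
0.1075605513291984 110.35547776101184
```

View pics/s4.png

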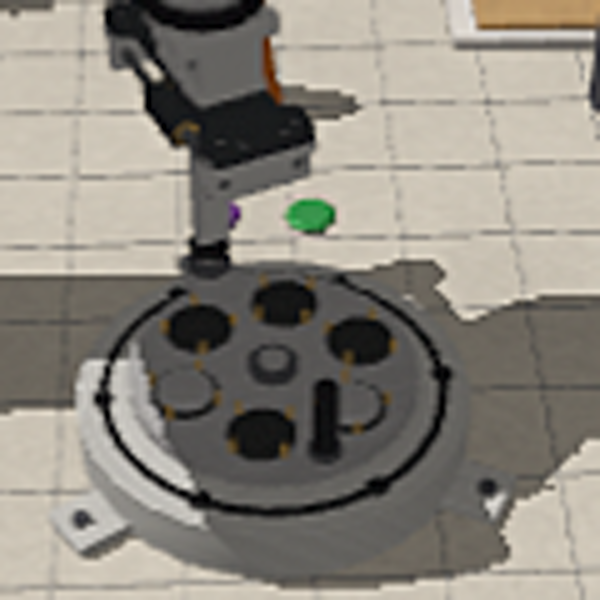

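Table at about 0.83 rad; peg at (325,390), plunger still pressed. I'll lift off (it should stay in under the plate) and then push the peg.

```bash
python3 -m pendant '[{"translation":[0,0,-0.3],"spin":0},{"translation":[0,0,-0.7],"spin":0},{"translation":[0,0,-1],"spin":0},{"translation":[0,0,-1],"spin":0},{"translation":[0,0,-0.5],"spin":0},{"translation":[0,0,0],"spin":0}]'
python3 - <<'E'
from station import r
from h import *
f=lambda i,k:cv2.resize(i[:,:,::-1],None,fx=k,fy=k,interpolation=cv2.INTER_CUBIC)
S=r.read_camera("side");cv2.imwrite("pics/s5.png",f(S["frame"][110:230,200:320],5))
T=r.read_camera("top");cv2.imwrite("pics/t5.png",f(T["frame"][145:265,165:305],5))
o=r.observe();R=cv2.Rodrigues(o["orientation"])[0]
C=np.array([.5498,.0453]);a=np.radians(110.4-180);u=np.array([np.cos(a),np.sin(a)]);t=np.array([-u[1],u[0]])
g=C+.08*u-.030*t;d=np.r_[g,.1]-o["tool_pos"]
print(o["tool_pos"],g,R.T@d/.02,R[:,1],t)
E
```

```text
t: 7.4
tool_pos: [0.513, 0.147, 0.1629]
orientation: [1.723, 2.625, 0.002]
contact_force: [-0.9, -1.1, -0.0]
finger_gap: 0.0008
[0.51225585 0.14681986 0.16090308] [ 0.5495673  -0.04013972] [-9.31875933 -2.00632184  3.04523201] [ 9.17397656e-01  3.97970985e-01 -7.98136374e-04] [0.93728199 0.34857205]
```

View pics/s5.png

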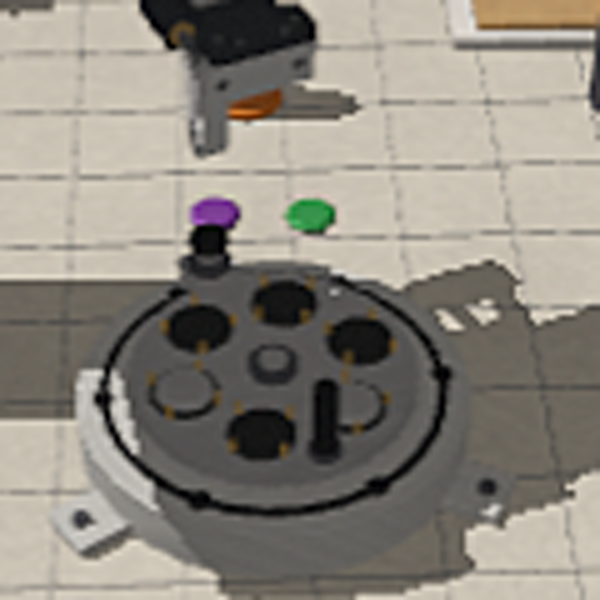

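View pics/t5.png

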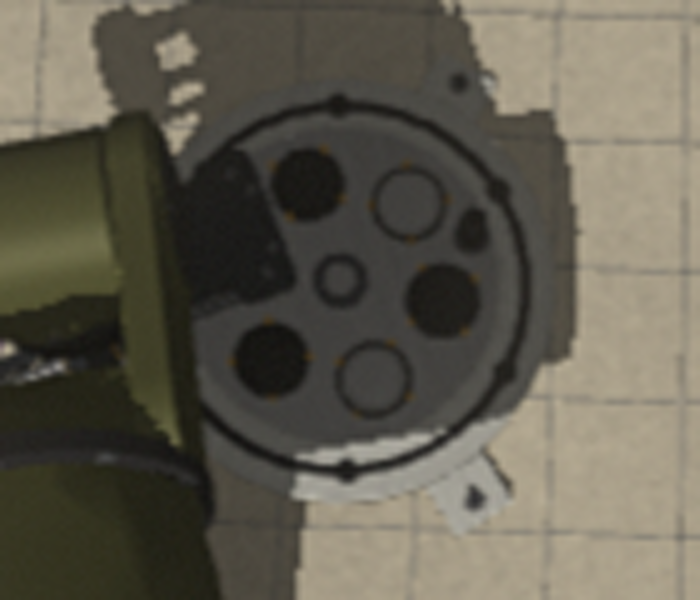

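Table unchanged after the lift; peg top in the top view at (475,218) of the crop. I'll go over to the near side of the peg.

```bash
python3 -m pendant '[{"translation":[-0.93,-0.2,0],"spin":0},{"translation":[-0.93,-0.2,0],"spin":0},{"translation":[-0.93,-0.2,0],"spin":0},{"translation":[-0.93,-0.2,0],"spin":0},{"translation":[-0.93,-0.2,0],"spin":0},{"translation":[-0.93,-0.2,0],"spin":0},{"translation":[-0.93,-0.2,0],"spin":0},{"translation":[-0.93,-0.2,0],"spin":0},{"translation":[-0.93,-0.2,0],"spin":0},{"translation":[-0.95,-0.2,0],"spin":0}]'
python3 -m pendant '[{"translation":[0,0,0],"spin":0},{"translation":[0,0,0],"spin":0}]'
python3 - <<'E'
from station import r
from h import *
f=lambda i,k:cv2.resize(i[:,:,::-1],None,fx=k,fy=k,interpolation=cv2.INTER_CUBIC)
S=r.read_camera("side");cv2.imwrite("pics/s6.png",f(S["frame"][110:230,200:320],5))
E
```

```text
t: 8.5
tool_pos: [0.5497, -0.0408, 0.1602]
orientation: [-1.723, -2.625, 0.001]
contact_force: [1.1, -0.3, 0.1]
finger_gap: 0.0007
t: 8.7
tool_pos: [0.5496, -0.0399, 0.1605]
orientation: [-1.724, -2.625, 0.001]
contact_force: [0.1, 0.2, -0.6]
finger_gap: 0.0006
```

View pics/s6.png

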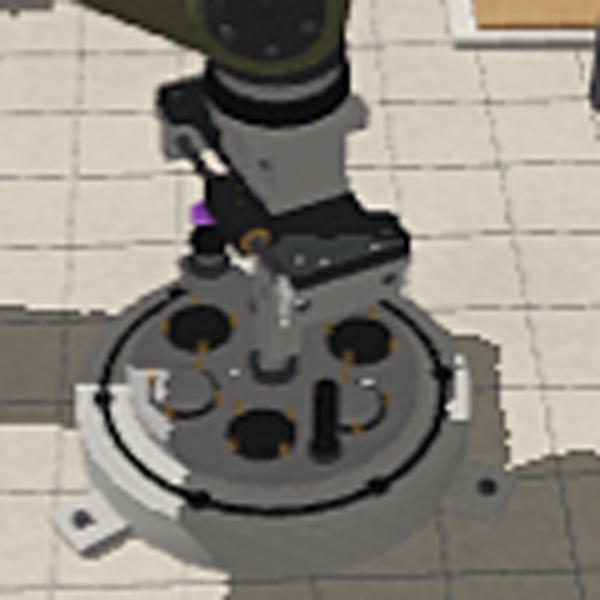

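Fingertip at (275,360), to the near/left side of the peg (325,385). I'll descend and then approach in small steps.

```bash
python3 -m pendant '[{"translation":[0,0,1],"spin":0},{"translation":[0,0,1],"spin":0},{"translation":[0,0,1],"spin":0},{"translation":[0,0,0],"spin":0}]'
python3 -m pendant '[{"translation":[0,0.2,0],"spin":0},{"translation":[0,0.2,0],"spin":0},{"translation":[0,0.2,0],"spin":0},{"translation":[0,0,0],"spin":0}]'
python3 - <<'E'
from station import r
from h import *
f=lambda i,k:cv2.resize(i[:,:,::-1],None,fx=k,fy=k,interpolation=cv2.INTER_CUBIC)
S=r.read_camera("side");cv2.imwrite("pics/s7.png",f(S["frame"][110:230,200:320],5))
E
```

```text
t: 9.15
tool_pos: [0.5486, -0.039, 0.099]
orientation: [-1.72, -2.624, 0.003]
contact_force: [0.9, -0.2, 0.0]
finger_gap: 0.0003
t: 9.55
tool_pos: [0.5617, -0.0351, 0.1021]
orientation: [1.723, 2.626, 0.001]
contact_force: [-0.5, -0.3, 0.7]
finger_gap: 0.0005
```

View pics/s7.png

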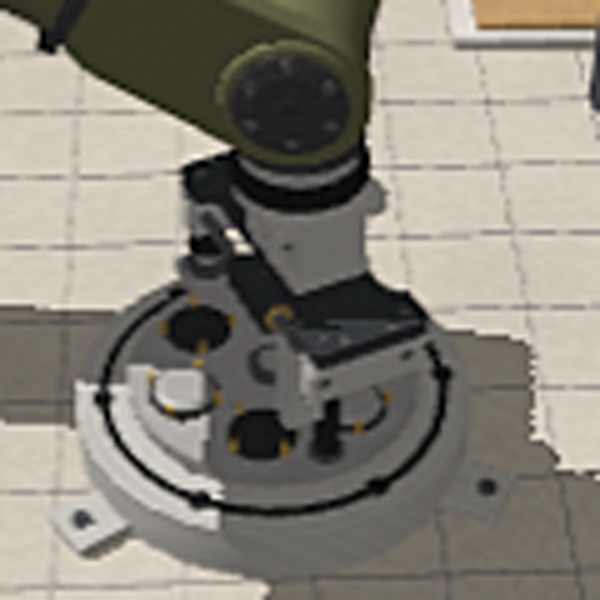

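```bash
python3 -m pendant '[{"translation":[0,0.1,0],"spin":-0.2},{"translation":[0,0.1,0],"spin":-0.25},{"translation":[0,0.1,0],"spin":-0.25},{"translation":[0,0.1,0],"spin":-0.25},{"translation":[0,0.1,0],"spin":-0.25},{"translation":[0,0.1,0],"spin":-0.25},{"translation":[0,0,0],"spin":0}]'
python3 - <<'E'
from station import r
from h import *
f=lambda i,k:cv2.resize(i[:,:,::-1],None,fx=k,fy=k,interpolation=cv2.INTER_CUBIC)
S=r.read_camera("side");cv2.imwrite("pics/s8.png",f(S["frame"][110:230,200:320],5))
E
```

```text
t: 10.3
tool_pos: [0.5719, -0.0302, 0.1015]
orientation: [1.527, 2.745, -0.0]
contact_force: [0.3, 0.5, 0.2]
finger_gap: 0.0008
```

View pics/s8.png

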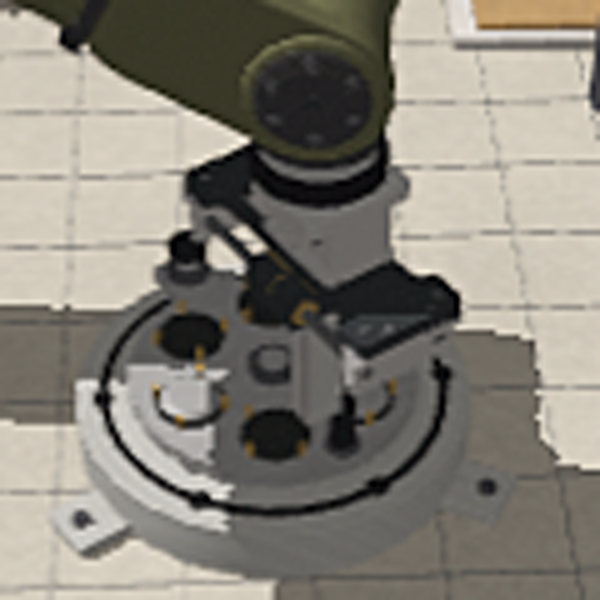

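```bash
python3 -m pendant '[{"translation":[0,0.06,0],"spin":-0.1},{"translation":[0,0.06,0],"spin":-0.1},{"translation":[0,0.06,0],"spin":-0.1},{"translation":[0,0.06,0],"spin":-0.1},{"translation":[0,0,0],"spin":0}]'
python3 -m pendant '[{"translation":[0,0.05,0],"spin":-0.1},{"translation":[0,0.05,0],"spin":-0.1},{"translation":[0,0,0],"spin":0}]'
python3 - <<'E'
from station import r
from h import *
f=lambda i,k:cv2.resize(i[:,:,::-1],None,fx=k,fy=k,interpolation=cv2.INTER_CUBIC)
S=r.read_camera("side");cv2.imwrite("pics/s9.png",f(S["frame"][110:230,200:320],5))
E
```

```text
t: 10.85
tool_pos: [0.576, -0.027, 0.1014]
orientation: [1.473, 2.775, 0.0]
contact_force: [0.8, 0.1, 0.1]
finger_gap: 0.0003
t: 11.15
tool_pos: [0.5776, -0.0261, 0.1014]
orientation: [1.445, 2.789, 0.0]
contact_force: [0.1, 0.2, -1.5]
finger_gap: 0.0006
```

View pics/s9.png

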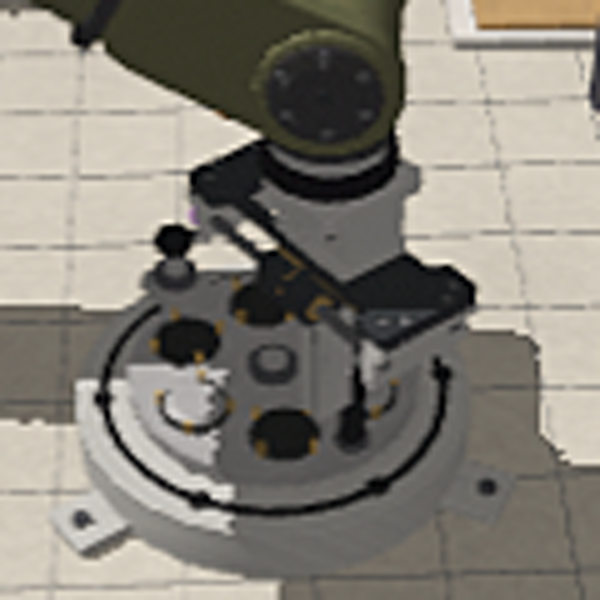

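The button at (173,240) now stands clear of its collar (175,270), so the plunger appears to have sprung out. I'll nudge 2 mm more to feel for the lock.

```bash
python3 -m pendant '[{"translation":[0,0.05,0],"spin":0},{"translation":[0,0.05,0],"spin":0},{"translation":[0,0,0],"spin":0}]'
```

```text
t: 11.5
tool_pos: [0.5781, -0.0257, 0.1014]
orientation: [-1.445, -2.787, 0.004]
contact_force: [-10.2, -5.8, 5.7]
finger_gap: 0.0004
```

The lateral reaction is about 12 N with no motion, so the table is locked. I'll back off and lift away.

```bash
python3 -m pendant '[{"translation":[0,-0.3,0],"spin":0},{"translation":[0,-0.5,0],"spin":0},{"translation":[0,0,-1],"spin":0},{"translation":[0,0,-1],"spin":0},{"translation":[0,0,-1],"spin":0},{"translation":[0,0,-1],"spin":0},{"translation":[0,0,-1],"spin":0},{"translation":[0,-1,0],"spin":0},{"translation":[0,-1,0],"spin":0},{"translation":[0,-1,0],"spin":0}]'
python3 -m pendant '[{"translation":[0,-1,0],"spin":0},{"translation":[0,-1,0],"spin":0},{"translation":[0,-1,0],"spin":0},{"translation":[0,0,0],"spin":0},{"translation":[0,0,0],"spin":0}]'
python3 - <<'E'
from station import r
from h import *
f=lambda i,k:cv2.convertScaleAbs(cv2.resize(i[:,:,::-1],None,fx=k,fy=k,interpolation=cv2.INTER_CUBIC),alpha=1.4)
S=r.read_camera("side");cv2.imwrite("pics/sA.png",f(S["frame"][110:230,200:320],5))
T=r.read_camera("top");cv2.imwrite("pics/tA.png",f(T["frame"][145:265,165:305],5))
cv2.imwrite("pics/tB.png",T["frame"][:,:,::-1])
# expected button px at lock, out vs 10 mm in
a=np.radians(63.2+60)
for z in(.094,.084):
  X=np.r_[.5498+.108*np.cos(a),.0453+.108*np.sin(a),z];print((proj(S,X)-[200,110])*5,(proj(T,X)-[165,145])*5)
E
```

```text
t: 12.5
tool_pos: [0.516, -0.0693, 0.2015]
orientation: [1.446, 2.789, 0.0]
contact_force: [0.7, 0.6, 0.7]
finger_gap: 0.0002
t: 13.0
tool_pos: [0.468, -0.1035, 0.2017]
orientation: [1.447, 2.788, 0.001]
contact_force: [0.5, -0.1, 0.6]
finger_gap: 0.0002
[174.77764389 233.8395159 ] [169.78638111 371.77714899]
[175.37181497 245.64437396] [172.2864605  373.29817026]
```

View pics/sA.png

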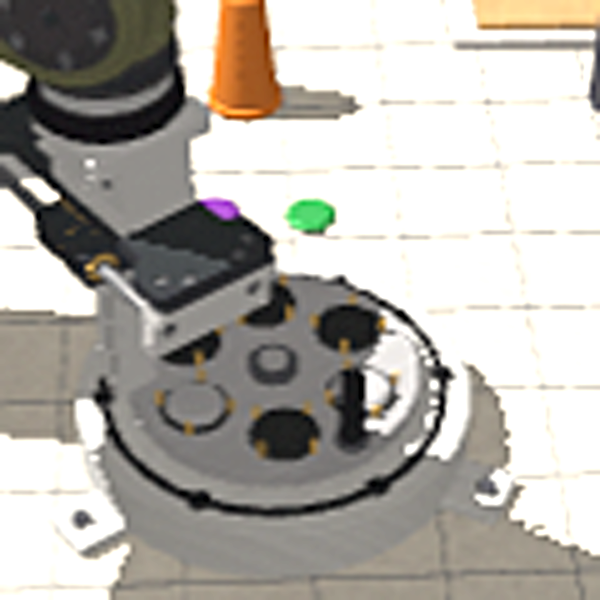

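View pics/tA.png

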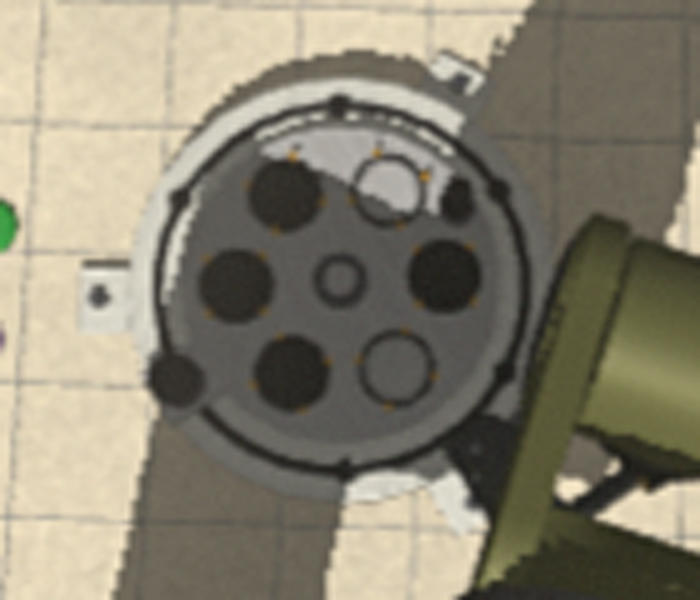

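View pics/tB.png

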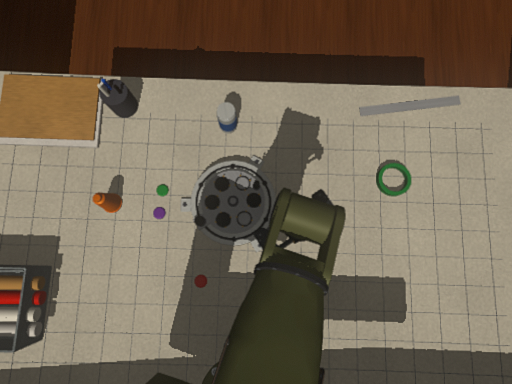

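Table index matches the next hole: the button at (177,380) lies over the former hole at (182,382), both blanks sit in their nests, and the can, tape and cone haven't moved. I'll clear the side view for one last look.

```bash
python3 -m pendant '[{"translation":[-1,0,-0.5],"spin":0},{"translation":[-1,0,-0.5],"spin":0},{"translation":[-1,0,-0.5],"spin":0},{"translation":[-1,-0.5,-0.5],"spin":0},{"translation":[-1,-1,-0.5],"spin":0},{"translation":[0,-1,-0.5],"spin":0},{"translation":[0,-1,0],"spin":0},{"translation":[0,0,0],"spin":0},{"translation":[0,0,0],"spin":0}]'
python3 - <<'E'
from station import r
from h import *
f=lambda i,k:cv2.resize(i[:,:,::-1],None,fx=k,fy=k,interpolation=cv2.INTER_CUBIC)
S=r.read_camera("side");cv2.imwrite("pics/sC.png",f(S["frame"][110:230,200:320],5))
cv2.imwrite("pics/sD.png",S["frame"][:,:,::-1])
E
```

```text
t: 14.0
tool_pos: [0.4818, -0.1903, 0.2616]
orientation: [1.519, 2.745, -0.055]
contact_force: [0.7, -1.1, 0.2]
finger_gap: 0.0003
```

View pics/sC.png

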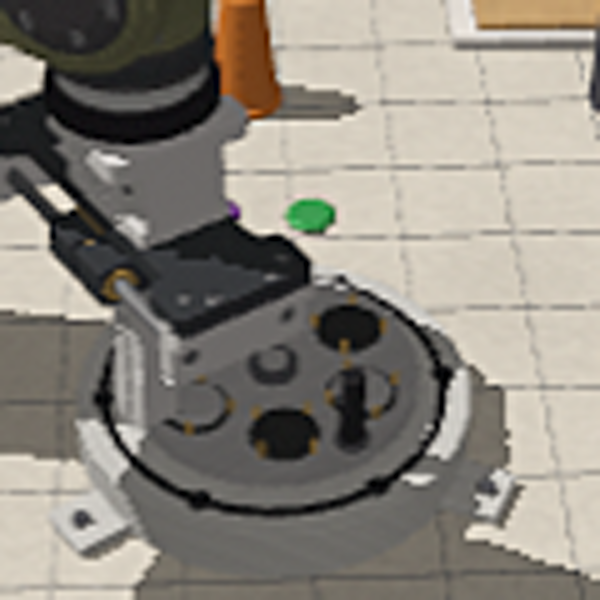

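```bash
python3 - <<'E'
from station import r
from h import *
o=r.observe();print(np.round(o["qpos"],2));print(np.round(cv2.Rodrigues(o["orientation"])[0],2))
E
```

```text
[-0.43  0.2   1.54 -0.04  1.4  -2.55]
[[-0.53  0.85 -0.01]
 [ 0.85  0.53 -0.03]
 [-0.02 -0.03 -1.  ]]
```

```bash
python3 -m pendant '[{"translation":[0,0,0],"spin":1},{"translation":[0,0,0],"spin":1},{"translation":[0,0,0],"spin":1},{"translation":[0,-1,0],"spin":0},{"translation":[0,-1,0],"spin":0},{"translation":[0,-1,0],"spin":0},{"translation":[0,-1,0],"spin":0},{"translation":[0,-1,0],"spin":0},{"translation":[0,0,0],"spin":0},{"translation":[0,0,0],"spin":0}]'
python3 - <<'E'
from station import r
from h import *
f=lambda i,k:cv2.resize(i[:,:,::-1],None,fx=k,fy=k,interpolation=cv2.INTER_CUBIC)
S=r.read_camera("side");cv2.imwrite("pics/sE.png",f(S["frame"][110:230,200:320],5))
print(np.round(r.observe()["qpos"],2))
E
```

```text
t: 15.05
tool_pos: [0.3855, -0.216, 0.2638]
orientation: [1.909, 2.482, -0.054]
contact_force: [-0.4, -0.8, -0.4]
finger_gap: 0.0003
[-0.57  0.02  1.74 -0.04  1.38 -2.4 ]
```

View pics/sE.png

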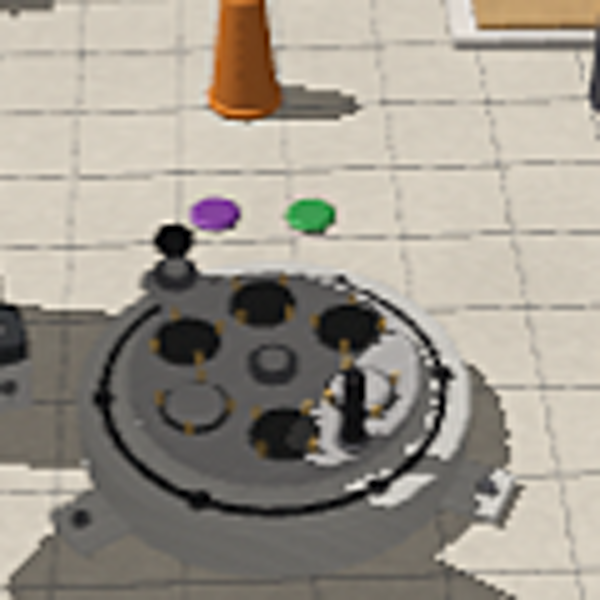

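The view is clear: the button at (173,235) stands high above its collar (175,270), at the projected position for the plunger fully out (234). The blanks are in their nests at (195,405) and (375,390).

```bash
python3 -c "
from station import r
r.close_job()"
```

```text
the job is handed in; nothing more can be done
```

I pressed the plunger about 13 mm with the closed fingers and dragged the table anticlockwise about 0.8 rad. Then I lifted off and pushed the peg slowly until the plunger sprang out in the next hole, and handed the job in at about 15 s.

**Last checks:**
- **Lock:** a further 2 mm nudge on the peg met about 12 N of sideways resistance without turning the table. The button's final pixel position matches the projection for fully out at 1.047 rad, to within a pixel or two.
- **Surroundings:** both blanks are in their nests. The can, tape and cone look unmoved; I judged that by eye in the top picture and did not measure it.
- **Disagreements:** the two cameras differed by 4–5 mm on the button and peg positions. While I was clearing the view at the end, joint 6 reached its limit of -2.55 and the tool tilted slightly. I turned it back to -2.4 before handing in.

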